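Roll-test of two housing tubes on a bench ramp

TASK

Two aluminium housing tubes came back from the post and one of them is crushed: roll-test them. First push the sprung stop at the foot of the test ramp over toward the catch tray until it snaps down, then try the tubes one at a time: lay each across the slope above the stop, let go and back away. The one that rolls must run down into the catch tray by itself, and the one that stays put is then lifted off and put in the black reject box; leave the other things on the bench alone.

Things in the scene. Friction and masses are not known exactly. Their poses are not given: they have to be found in the camera images.
- tube_a: bare aluminium tube, 100 mm long, 0.05 to 0.12 kg, lying on the bench left of the ramp. Of tube_a and tube_b one is round (36 mm diameter) and rolls on the slope; one is crushed (43 mm wide, 24 high, flat sides up and down) and stays where it is put: told by shape or by trying. Origin: middle of its axis, 18 mm (round) or 12 mm (crushed) above what it lies on; x along the tube
- tube_b: bare aluminium tube, 100 mm long, 0.05 to 0.12 kg, lying on the bench left of the ramp. Of tube_a and tube_b one is round (36 mm diameter) and rolls on the slope; one is crushed (43 mm wide, 24 high, flat sides up and down) and stays where it is put: told by shape or by trying. Origin: middle of its axis, 18 mm (round) or 12 mm (crushed) above what it lies on; x along the tube
- slope: the ramp's fixed aluminium deck, 136 mm wide (x), 200 mm long (y). Origin: middle of its upper surface, 54 mm above the bench; x level across it, away from the robot; y up the slope; z square to the surface. Tilt 0.18 rad: lower edge (y = -100 mm) 36 mm above the bench, upper edge 72 mm. Rims 6 mm wide stand 12 mm proud on both sides and the upper end
- catch (a point): middle of the catch tray's floor, 12 mm above the bench. The tray, fixed to the ramp below its lower edge, is 136 mm wide (x) and 100 mm long (y, level), side walls 44 mm and end wall 50 mm above the bench, floor of black rubber
- stop (a joint): sprung stop at the ramp's foot: steel flap 122 mm wide, 50 mm tall, hinge along x, 7 mm beyond the slope's lower edge and 34 mm above the bench. rad: 0 upright; starts at -0.55, leaning up the slope, barring the way; 2.0 folded down into the tray. An over-centre spring drives it off 0 to either end: pushing near its top edge toward the tray takes about 6 N; past 0 it snaps down and stays
- stop_edge (a point): middle of the top edge of the sprung stop (50 mm from its hinge, edge 8 mm thick); moves with it
- reject_box: fixed open black plastic box for rejects, 190 mm (x) by 140 mm (y), 45 mm tall, walls and floor 4 to 5 mm. Origin: centre of its underside. Stands to the right of the ramp, beyond the catch tray
- flux_bottle: white flux bottle, 60 mm across, 130 mm tall, origin at its underside; leave alone
- solder_spool: spool of solder wire with green flanges, 64 mm across, 54 mm tall, standing, origin at its underside; leave alone
- tumbler: steel tumbler with a black lid, 84 mm across, 166 mm tall, origin at its underside; leave alone
- brush: black-handled brush, 170 mm long, lying between robot and ramp, origin at the middle of its underside; leave alone
Things that resemble listed ones, but are neither listed nor needed, are in the scene too. What is shaped like the tube_b but turquoise is not meant. What is shaped like the tube_a but green is not meant.

How it is judged:
On the way, in this order (a step that is already met when the one before it is completed fails the run):
1. the sprung stop is folded down into the tray (past 1.7 rad) (value of joint stop above 1.7 rad), for 0.2 s.
2. a first tube is tried: it lies or rolls on the slope, let go by the fingers (the round one turning by itself, the crushed one lying still and flat) (((y of tube_a in the frame of slope between -0.1 and 0.1 m and x of tube_a in the frame of slope between -0.04 and 0.04 m and z of tube_a in the frame of slope between 0 and 0.026 m and contact force between the fingers and tube_a below 0.05 N and angular speed of tube_a above 1.5 rad/s) or (y of tube_b in the frame of slope between -0.1 and 0.1 m and x of tube_b in the frame of slope between -0.04 and 0.04 m and z of tube_b in the frame of slope between 0 and 0.026 m and contact force between each of the fingers, the arm and tube_b below 0.05 N and linear speed of tube_b below 0.02 m/s and angular speed of tube_b below 0.2 rad/s and angle between the z axis of tube_b and the z axis of slope, either way round below 0.15 rad))), for 0.05 s.
3. the second tube is tried in the same way, after the round one has run into the tray or the crushed one has been put in the reject box ((((y of tube_b in the frame of slope between -0.1 and 0.1 m and x of tube_b in the frame of slope between -0.04 and 0.04 m and z of tube_b in the frame of slope between 0 and 0.026 m and contact force between each of the fingers, the arm and tube_b below 0.05 N and linear speed of tube_b below 0.02 m/s and angular speed of tube_b below 0.2 rad/s and angle between the z axis of tube_b and the z axis of slope, either way round below 0.15 rad) and (x of tube_a in the frame of catch between -0.05 and 0.05 m and y of tube_a in the frame of catch between -0.06 and 0.06 m and z of tube_a in the frame of catch below 0.035 m and linear speed of tube_a below 0.03 m/s)) or ((y of tube_a in the frame of slope between -0.1 and 0.1 m and x of tube_a in the frame of slope between -0.04 and 0.04 m and z of tube_a in the frame of slope between 0 and 0.026 m and contact force between the fingers and tube_a below 0.05 N and angular speed of tube_a above 1.5 rad/s) and (x of tube_b in the frame of reject_box between -0.06 and 0.06 m and y of tube_b in the frame of reject_box between -0.065 and 0.065 m and z of tube_b in the frame of reject_box below 0.04 m and linear speed of tube_b below 0.03 m/s)))), for 0.05 s.
At the end, for the whole second after the job is handed in: the stop is still folded down (past 1.7 rad); the round tube lies at rest in the catch tray (middle within 60 mm of the tray's along its length and 50 mm across); the crushed tube lies at rest in the reject box (middle within 60 by 65 mm of the box's centre and under 40 mm above its underside) (value of joint stop above 1.7 rad and x of tube_a in the frame of catch between -0.05 and 0.05 m and y of tube_a in the frame of catch between -0.06 and 0.06 m and z of tube_a in the frame of catch below 0.035 m and linear speed of each of tube_a, tube_b below 0.03 m/s and x of tube_b in the frame of reject_box between -0.06 and 0.06 m and y of tube_b in the frame of reject_box between -0.065 and 0.065 m and z of tube_b in the frame of reject_box below 0.04 m and contact force between the fingers and tube_a below 0.05 N and contact force between the fingers and tube_b below 0.05 N); the robot touches nothing.
It fails at once if the round tube is held by the fingers in the catch tray: it must roll in by itself (x of tube_a in the frame of catch between -0.05 and 0.05 m and y of tube_a in the frame of catch between -0.06 and 0.06 m and z of tube_a in the frame of catch below 0.035 m and contact force between the fingers and tube_a above 1 N).
It fails at once if the flux bottle is pushed over 30 mm or tipped over (distance of flux_bottle from where it was at the start of the episode above 0.03 m or angle between flux_bottle's own z axis and vertical above 0.5 rad).
It fails at once if the solder spool is pushed over 30 mm or tipped over (distance of solder_spool from where it was at the start of the episode above 0.03 m or angle between solder_spool's own z axis and vertical above 0.5 rad).
It fails at once if the tumbler is pushed over 30 mm or tipped over (distance of tumbler from where it was at the start of the episode above 0.03 m or angle between tumbler's own z axis and vertical above 0.5 rad).
It fails at once if the brush is pushed over 30 mm (distance of brush from where it was at the start of the episode above 0.03 m).
It also fails if it takes over 72 s, if anything falls off the work surface, if the arm or the gripper's body presses on something with over 40 N, if the wrist force passes 120 N, or if a joint passes its speed limit or range.

ROBOT

A 6-joint arm with a two-finger parallel gripper is mounted at the origin on the work surface. World frame = base frame: x ahead of the robot, y to its left, z up, the work surface at z = 0. Lengths are in m, angles in rad, forces in N, time in s.
With the tool pointing down it reaches from about 0.375 to 0.9 m from the base axis. Payload 3.1 kg.
Tool frame: the origin (TCP) lies at the very end of the fingers, on their centre line; the grasp point (between the pads) lies 19 mm behind it; z points along the fingers, y is the line along which they close (so a half turn about z gives the same grasp; the last joint's range is limited). The gripper opens to 87 mm and grips with 3 to 60 N. Pads are 19 mm wide; open, the fingers measure 117 mm over their backs; the gripper's body (75 mm by 190 mm) begins 51 mm behind the grasp point.
Start: joints at [0.999, 0.527, 1.433, -0, 1.181, -0.178], TCP at [0.24, 0.577, 0.223] pointing down, gripper open.
Joint ranges: [-3.08, 3.08], [-0.75, 2.2], [0.22, 2.44], [-1.43, 4.57], [0, 2.65], [-2.85, 2.85]. Speed limits (rad/s): [2.79, 2.79, 3.14, 3.14, 3.14, 3.14].

INTERFACE

Orientations are given as a rotation vector (axis times angle).
In Python, from cell import * gives the robot as it stands.
- The arm moves only by the tool arm_command, never from a script. Its argument "plan" is a list that holds one entry, the list of rows, each a list of 6 numbers: the shift along the world's x, y, z each as a share of 0.025 m, from -1 to 1, then the turn, a rotation vector about the world's x, y, z each as a share of 4 degrees, from -1 to 1. A call has 1 to 8 rows; each row shifts and turns the commanded pose from where the row before left it; what a row does not reach is not made up. A row lasts 1/8 s, in which the tool goes at most 62.5 mm and 10.7 degrees, less where a joint would pass 70% of its speed; a pose out of reach is approached as far as the arm can. A call with a number of a shift or a turn outside -1 to 1 is refused whole. A call with a gripper value outside its range is refused whole. "hand" is the opening, from 0 (shut) to 1 (fully open), set as the call begins (left out, the last holds). The fingers move at their own pace and stop on an object; "squeeze" is the grip in N (left out, the last holds). Time passes only in rows, so rows that do not move let the fingers close. It gives the time, the measured TCP pose, the force, the opening and the grip force at its end, in the units of the state.
- sense(): the state, without advancing time (a new reading comes with each control period).
- grab_frame(name): name is "scene" or "top" or "wrist"; returns (picture, depth): 400x640x3 uint8, blue, green, red; 400x640 float32, m along the optical axis (not along the pixel's ray), 0 where there is no reading.
- camera_info(name): a dict with "fx", "fy", "cx", "cy" (pixels), "rvec" (rotation vector, rad) and "tvec" (3), from world to camera coordinates, as OpenCV has them. Camera axes: x right, y down, z forward; pixel columns grow to the right and rows downward; lengths in m; the calibration is good to about 2 mm. A picture is of the moment at which its call begins: read the wrist's pose just before it. camera_info takes no time and is no camera call; for the wrist camera it gives the pose at the moment of the call.
- hand_in(): hands the job in; it is judged then, once.
Trained networks look in the newest picture that a camera, given by its name, has taken for a name from the list of things; names that differ only in an ending like _2 or _b are one class to them, and where a whole thing is asked for, a point or a joint stands for the part that bears it (a point fixed in the world has none). Each returns a list of dicts, best first, with "conf" (0 to 1); they miss things now and then, are a little off and sometimes report something else, mostly with a low value. They report only what shows in the picture. A call takes as long as a camera call. They do not tell look-alikes from the thing itself.
- boxes_of(name, camera): "point" ([column, row] in pixels, amid what is visible of it).
The state is a dict: "t": time; "joint_positions": joint angles; "qd": joint speeds; "joint_efforts": joint torques, N m; "tcp_pos": TCP position; "tcp_rot": TCP orientation; "contact_force": force on the tool from outside, world axes, zero at the start; "ft_torque": the same for the moment, N m; "finger_gap": finger opening in m; "grasp_force": force on a finger pad.
Only numpy, scipy, OpenCV 4.12 (cv2) and the standard library are available. Lean on these libraries where they do the work, as an engineer would, in place of code of your own. Each camera call takes 0.05 s, during which the arm holds its last target. There are 200 camera calls.

## Working session

There is one attempt and no reset: what is moved stays moved. The work goes in short steps, Python scripts to look and compute and a tool call to move; the robot and the scene stay as the last step left them, time stands still between calls to the robot, and variables do not carry over. Pictures are saved under pics/ and viewed, at most 10 in all, crops included, and the job is handed in when it is done.

Besides the shell and the picture viewer there is one more tool, called after ">>>" as a command line: name --argument value ..., lists and objects as JSON in quotes. arm_command: Moves the arm, as the interface text tells. Shift numbers are shares of 0.025 m and turn numbers shares of 4 degrees, none past 1 either way. Its arguments: {"type":"object","properties":{"plan":{"type":"array"},"hand":{"type":"number"},"squeeze":{"type":"number"}},"required":["plan"]}

```bash
mkdir -p pics; cat > h.py <<'E'
from cell import *
import numpy as np, cv2
def cam(n):
    c=camera_info(n);R=cv2.Rodrigues(np.array(c['rvec'],float))[0];return c,R,np.array(c['tvec'],float).ravel()
def cloud(n,d):
    c,R,t=cam(n);v,u=np.mgrid[0:400,0:640]
    P=np.stack([(u-c['cx'])/c['fx']*d,(v-c['cy'])/c['fy']*d,d],-1)
    return (P-t)@R
E
python3 - <<'E'
from h import *
for n in ['top','scene']:
    im,d=grab_frame(n);cv2.imwrite(f'pics/{n}0.png',im);W=cloud(n,d);np.save(f'{n}0.npy',W)
    for k in ['tube_a','slope','stop','reject_box','flux_bottle','solder_spool','tumbler','brush']:
        for r in boxes_of(k,n):
            u,v=map(int,r['point']);print(n,k,round(r['conf'],2),u,v,W[min(v,399),min(u,639)].round(3))
s=sense();print(s['t'],s['tcp_pos'],s['tcp_rot'],s['finger_gap'])
E
```

```text
top tube_a 0.75 200 253 [0.438 0.27  0.037]
top tube_a 0.7 233 186 [0.606 0.205 0.021]
top tube_a 0.66 184 182 [0.613 0.326 0.021]
top tube_a 0.66 146 268 [0.4   0.392 0.039]
top slope 0.93 305 197 [0.576 0.023 0.056]
top stop 0.85 349 198 [ 0.577 -0.085  0.05 ]
top reject_box 0.89 466 231 [ 0.507 -0.392  0.002]
top flux_bottle 0.94 250 126 [0.736 0.158 0.1  ]
top solder_spool 0.61 333 120 [ 0.776 -0.043  0.055]
top tumbler 0.75 437 137 [ 0.699 -0.268  0.165]
top tumbler 0.37 251 126 [0.737 0.156 0.097]
top brush 0.81 360 289 [ 0.359 -0.116  0.019]
top brush 0.39 303 198 [0.573 0.028 0.056]
scene tube_a 0.89 349 102 [0.411 0.377 0.026]
scene tube_a 0.76 393 147 [0.609 0.312 0.021]
scene tube_a 0.7 340 124 [0.446 0.279 0.038]
scene tube_a 0.55 371 172 [0.608 0.199 0.025]
scene slope 0.67 325 205 [0.58  0.025 0.057]
scene stop 0.9 295 233 [ 0.569 -0.081  0.06 ]
scene reject_box 0.63 187 323 [ 0.497 -0.383  0.004]
scene flux_bottle 0.56 414 205 [0.759 0.139 0.088]
scene solder_spool 0.92 377 280 [ 0.786 -0.058  0.053]
scene solder_spool 0.71 341 127 [0.453 0.274 0.034]
scene solder_spool 0.66 322 204 [0.572 0.023 0.056]
scene tumbler 0.7 287 337 [ 0.722 -0.285  0.166]
scene brush 0.71 225 204 [ 0.358 -0.114  0.02 ]
0.9 [0.23976776 0.57718004 0.22257737] [-6.14600195e-01 -3.08086711e+00 -1.08985337e-04] 0.08682363969152498
```

```bash
python3 - <<'E'
from h import *
im=cv2.imread('pics/top0.png');c=im[90:330,90:550]
cv2.imwrite('pics/c0.png',cv2.resize(c,None,fx=1.7,fy=1.7,interpolation=3))
W=np.load('top0.npy')
# tubes: points above bench near each detection
for p in [(.438,.27),(.606,.205),(.613,.326),(.4,.392)]:
    m=(np.hypot(W[...,0]-p[0],W[...,1]-p[1])<.065)&(W[...,2]>.012)&(W[...,2]<.06)
    q=W[m];(cx,cy),(w,h),a=cv2.minAreaRect(q[:,:2].astype(np.float32))
    print(p,round(cx,3),round(cy,3),round(w,3),round(h,3),round(a,1),'ztop',np.percentile(q[:,2],[50,95]).round(3),im[m].mean(0).round())
# slope plane/line
m=(abs(W[...,0]-.577)<.04)&(W[...,1]>-.03)&(W[...,1]<.09);q=W[m]
A=np.c_[q[:,:2],np.ones(len(q))];print('plane',np.linalg.lstsq(A,q[:,2],rcond=None)[0].round(4))
for y in np.arange(-.3,.15,.01):
    m=(abs(W[...,0]-.577)<.03)&(abs(W[...,1]-y)<.005)
    if m.any():print(round(y,3),np.percentile(W[m][:,2],[10,50,90]).round(3),end=' | ')
m=(W[...,2]>.035)&(W[...,2]<.055)&(abs(W[...,1]+.39)<.13)&(abs(W[...,0]-.5)<.14);q=W[m]
print('\nbox',cv2.minAreaRect(q[:,:2].astype(np.float32)))
m=(W[...,2]>.035)&(W[...,2]<.1)&(W[...,1]>-.24)&(W[...,1]<.135)&(abs(W[...,0]-.577)<.1);q=W[m]
print('ramp',cv2.minAreaRect(q[:,:2].astype(np.float32)))
E
```

```text
(0.438, 0.27) 0.443 0.278 0.101 0.036 7.7 ztop [0.033 0.037] [186. 193. 186.]
(0.606, 0.205) 0.605 0.204 0.042 0.101 76.1 ztop [0.023 0.026] [164. 171.   7.]
(0.613, 0.326) 0.608 0.331 0.102 0.043 16.5 ztop [0.023 0.027] [202. 209. 202.]
(0.4, 0.392) 0.404 0.393 0.101 0.035 24.2 ztop [0.033 0.038] [ 44. 134.  16.]
plane [0.0142 0.1833 0.0431]
-0.3 [-0.002 -0.     0.002] | -0.29 [-0.003 -0.     0.002] | -0.28 [-0.003 -0.001  0.001] | -0.27 [-0.003 -0.     0.002] | -0.26 [-0.002 -0.     0.002] | -0.25 [-0.002 -0.     0.001] | -0.24 [-0.003 -0.001  0.002] | -0.23 [-0.002 -0.001  0.001] | -0.22 [-0.002 -0.     0.002] | -0.21 [-0.001  0.002  0.05 ] | -0.2 [0.007 0.035 0.05 ] | -0.19 [0.005 0.007 0.01 ] | -0.18 [0.006 0.008 0.01 ] | -0.17 [0.007 0.009 0.011] | -0.16 [0.008 0.01  0.012] | -0.15 [0.008 0.011 0.013] | -0.14 [0.01  0.012 0.014] | -0.13 [0.011 0.013 0.015] | -0.12 [0.012 0.014 0.016] | -0.11 [0.013 0.015 0.017] | -0.1 [0.013 0.016 0.036] | -0.09 [0.037 0.042 0.049] | -0.08 [0.051 0.058 0.066] | -0.07 [0.04  0.075 0.078] | -0.06 [0.038 0.041 0.044] | -0.05 [0.04  0.042 0.044] | -0.04 [0.042 0.044 0.046] | -0.03 [0.044 0.046 0.048] | -0.02 [0.046 0.047 0.05 ] | -0.01 [0.047 0.049 0.052] | 0.0 [0.049 0.051 0.053] | 0.01 [0.051 0.053 0.055] | 0.02 [0.053 0.055 0.057] | 0.03 [0.055 0.057 0.058] | 0.04 [0.056 0.059 0.061] | 0.05 [0.058 0.06  0.063] | 0.06 [0.06  0.062 0.064] | 0.07 [0.062 0.064 0.066] | 0.08 [0.064 0.066 0.068] | 0.09 [0.065 0.068 0.069] | 0.1 [0.067 0.07  0.072] | 0.11 [0.069 0.073 0.085] | 0.12 [0.068 0.081 0.086] | 0.13 [-0.003 -0.     0.002] | 0.14 [-0.002  0.     0.002] | 
box ((0.505040168762207, -0.3825804889202118), (0.14178070425987244, 0.1902075707912445), 89.18563842773438)
ramp ((0.5773642659187317, -0.04278288781642914), (0.3228573501110077, 0.16096943616867065), 84.88080596923828)
```

View pics/c0.png

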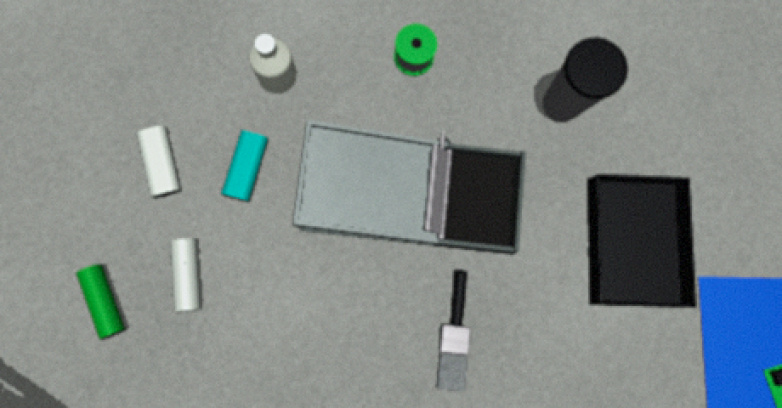

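The top picture shows four tube shapes. The bare aluminium ones are at (200,253), 36 mm wide and 37 mm high, so the round tube_a, and at (184,182), 43 mm wide and 25 mm high, so the crushed tube_b. The turquoise one at (233,186) and the green one at (146,268) are look-alikes. The enlarged crop confirms this. The stop is at (349,198) and the box at (466,231). I'll push the stop first.

>>> arm_command --plan '[[[0.56,-1,0,0,0,1],[0.56,-1,0,0,0,1],[0.56,-1,0,0,0,1],[0.56,-1,0,0,0,1],[0.56,-1,0,0,0,1],[0.56,-1,0,0,0,0],[0.56,-1,0,0,0,0],[0.56,-1,0,0,0,0]]]' --hand 0

```text
t: 1.9
tcp_pos: [0.3523, 0.3764, 0.2227]
tcp_rot: [0.07, 3.14, 0.0]
contact_force: [-0.1, 0.9, -0.4]
finger_gap: 0.0152
grasp_force: 0.0
```

>>> arm_command --plan '[[[0.56,-1,0,0,0,0],[0.56,-1,0,0,0,0],[0.56,-1,0,0,0,0],[0.56,-1,0,0,0,0],[0.56,-1,0,0,0,0],[0.56,-1,0,0,0,0],[0.56,-1,0,0,0,0],[0.56,-1,0,0,0,0]]]'

```text
t: 2.9
tcp_pos: [0.4643, 0.1763, 0.2228]
tcp_rot: [0.07, 3.14, 0.0]
contact_force: [0.3, -0.3, -0.0]
finger_gap: 0.0004
grasp_force: 0.0
```

>>> arm_command --plan '[[[0.56,-1,0,0,0,0],[0.56,-1,0,0,0,0],[0.56,-1,0,0,0,0],[0.56,-1,0,0,0,0],[0.56,-1,0,0,0,0],[0.56,-1,0,0,0,0],[0.56,-1,0,0,0,0],[0.56,-1,0,0,0,0]]]'

```text
t: 3.9
tcp_pos: [0.5762, -0.0237, 0.2226]
tcp_rot: [0.07, 3.141, 0.0]
contact_force: [-0.1, 0.2, 0.9]
finger_gap: 0.0007
grasp_force: 0.0
```

>>> arm_command --plan '[[[0,0,-1,0,0,0],[0,0,-1,0,0,0],[0,0,-1,0,0,0],[0,0,-1,0,0,0],[0,0,-1,0,0,0],[0,0,-0.8,0,0,0],[0,0,-0.4,0,0,0],[0,0,0,0,0,0]]]'

```text
t: 4.9
tcp_pos: [0.5755, -0.0228, 0.0671]
tcp_rot: [-0.07, -3.14, -0.0]
contact_force: [-0.3, -0.8, -0.0]
finger_gap: 0.0003
grasp_force: 0.0
```

>>> arm_command --plan '[[[0,-0.5,0,0,0,0],[0,-0.5,0,0,0,0],[0,-0.5,0,0,0,0],[0,-0.5,0,0,0,0],[0,-0.5,0,0,0,0],[0,-0.5,0,0,0,0],[0,-0.5,0,0,0,0],[0,-0.5,0,0,0,0]]]'

```text
t: 5.9
tcp_pos: [0.5757, -0.1241, 0.0675]
tcp_rot: [-0.071, -3.141, 0.0]
contact_force: [0.2, -0.5, 0.2]
finger_gap: 0.0007
grasp_force: 0.0
```

```bash
python3 - <<'E'
from h import *
im,d=grab_frame('scene');cv2.imwrite('pics/s1.png',cv2.resize(im[130:330,180:480],None,fx=2.5,fy=2.5))
E
```

```text
(no output)
```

View pics/s1.png

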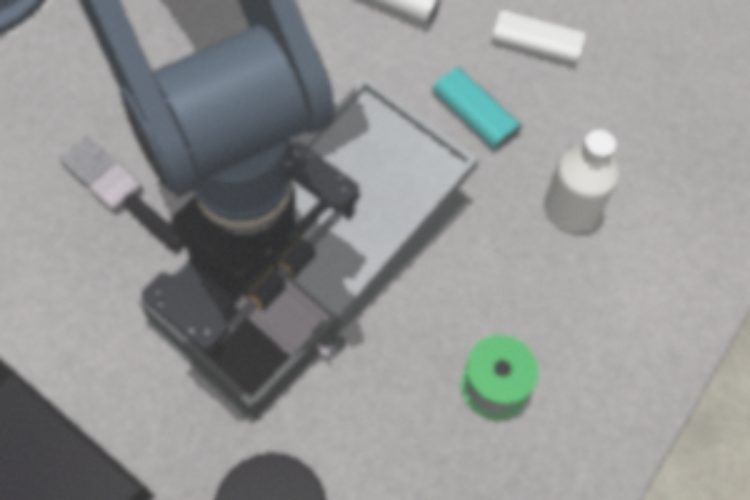

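The picture shows the stop folded flat in the tray, at about (290,320) in the crop. Next is the round tube at (0.443, 0.278).

>>> arm_command --plan '[[[0,0,1,0,0,0],[0,0,1,0,0,0],[0,0,1,0,0,0],[0,0.5,1,0,0,0],[-0.3,1,0,0,0,0.86],[-0.3,1,0,0,0,0.86],[-0.3,1,0,0,0,0.86],[-0.3,1,0,0,0,0]]]' --hand 1

```text
t: 6.95
tcp_pos: [0.5436, -0.0082, 0.1661]
tcp_rot: [0.217, -3.131, -0.002]
contact_force: [0.0, -0.0, 0.4]
finger_gap: 0.0724
grasp_force: 0.0
```

>>> arm_command --plan '[[[-0.35,1,0,0,0,0],[-0.35,1,0,0,0,0],[-0.35,1,0,0,0,0],[-0.35,1,0,0,0,0],[-0.35,1,0,0,0,0],[-0.35,1,0,0,0,0],[-0.35,1,0,0,0,0],[-0.35,1,0,0,0,0]]]'

```text
t: 7.95
tcp_pos: [0.4731, 0.191, 0.1662]
tcp_rot: [0.217, -3.131, 0.0]
contact_force: [-0.1, 0.3, -0.8]
finger_gap: 0.0872
grasp_force: 0.0
```

>>> arm_command --plan '[[[-0.4,1,0,0,0,0],[-0.4,1,0,0,0,0],[-0.4,1,0,0,0,0],[0,0.5,-0.6,0,0,0],[0,0,-1,0,0,0],[0,0,0,0,0,0]]]'

```text
t: 8.7
tcp_pos: [0.4433, 0.2764, 0.1247]
tcp_rot: [0.214, -3.128, 0.003]
contact_force: [0.4, -0.2, 0.6]
finger_gap: 0.0873
grasp_force: 0.0
```

```bash
python3 - <<'E'
from h import *
s=sense();print(s['tcp_pos'],s['tcp_rot'])
W=cloud('wrist',grab_frame('wrist')[1])
for p in [(.443,.278)]:
    m=(np.hypot(W[...,0]-p[0],W[...,1]-p[1])<.062)&(W[...,2]>.012)&(W[...,2]<.05)
    q=W[m];print(len(q),cv2.minAreaRect(q[:,:2].astype(np.float32)),np.percentile(q[:,2],95))
E
```

```text
[0.44329797 0.27641286 0.12468827] [ 0.21399649 -3.12768231  0.0032187 ]
4371 ((0.4428550601005554, 0.27845072746276855), (0.10102609544992447, 0.035992395132780075), 7.631657600402832) 0.03742693413446915
```

>>> arm_command --plan '[[[0,0.06,-1,0,0,0],[0,0,-1,0,0,0],[0,0,-1,0,0,0],[0,0,-0.8,0,0,0],[0,0,-0.6,0,0,0],[0,0,-0.3,0,0,0],[0,0,0,0,0,0]]]'

```text
t: 9.62
tcp_pos: [0.4458, 0.2786, 0.0099]
tcp_rot: [0.212, -3.134, 0.0]
contact_force: [0.1, 0.1, -0.9]
finger_gap: 0.087
grasp_force: 0.0
```

>>> arm_command --plan '[[[0,0,0,0,0,0],[0,0,0,0,0,0],[0,0,0,0,0,0],[0,0,0,0,0,0],[0,0,0,0,0,0],[0,0,0,0,0,0],[0,0,0,0,0,0]]]' --hand 0 --squeeze 12

```text
t: 10.5
tcp_pos: [0.4458, 0.2786, 0.01]
tcp_rot: [0.213, -3.134, 0.0]
contact_force: [-0.3, -0.6, 1.7]
finger_gap: 0.0357
grasp_force: 12.0
```

>>> arm_command --plan '[[[0,0,0.3,0,0,0],[0,0,1,0,0,0],[0,0,1,0,0,0],[0,0,1,0,0,0],[0,0,1,0,0,0],[0,0,1,0,0,0],[0,0,0.5,0,0,0],[0,0,0,0,0,0]]]'

```text
t: 11.5
tcp_pos: [0.4461, 0.2788, 0.1558]
tcp_rot: [-0.212, 3.133, 0.001]
contact_force: [-0.7, 0.5, -0.4]
finger_gap: 0.0355
grasp_force: 12.0
```

>>> arm_command --plan '[[[0.56,-1,0,0,0,-0.8],[0.56,-1,0,0,0,-0.8],[0.56,-1,0,0,0,-0.8],[0.56,-1,0,0,0,-0.75],[0.56,-1,0,0,0,0],[0.56,-1,0,0,0,0],[0.56,-1,0,0,0,0],[0.56,-1,0,0,0,0]]]'

```text
t: 12.5
tcp_pos: [0.5572, 0.0778, 0.1535]
tcp_rot: [-0.133, -3.136, -0.0]
contact_force: [0.3, 0.3, -0.5]
finger_gap: 0.0356
grasp_force: 12.0
```

>>> arm_command --plan '[[[0.56,-1,0,0.86,-0.07,0],[0.56,-1,0,0.86,-0.07,0],[0,0,-0.5,0.86,-0.07,0],[0,0,-0.7,0,0,0],[0,0,-0.5,0,0,0],[0,0,0,0,0,0]]]'

```text
t: 13.25
tcp_pos: [0.5842, 0.0299, 0.1108]
tcp_rot: [0.13, 3.123, 0.284]
contact_force: [0.6, 0.2, -0.3]
finger_gap: 0.0358
grasp_force: 12.0
```

```bash
python3 - <<'E'
from h import *
s=sense();print(s['t'],s['tcp_pos']);print(cv2.Rodrigues(np.array(s['tcp_rot']))[0].round(3))
print((np.array([.5865,.0323,.069])-s['tcp_pos'])/.025)
W=cloud('wrist',grab_frame('wrist')[1])
# slope plane from wrist
m=(abs(W[...,0]-.58)<.055)&(W[...,1]>-.06)&(W[...,1]<.1)&(abs(W[...,2]-.052-.18*(W[...,1]-.015))<.008);q=W[m];A=np.c_[q[:,:2],np.ones(len(q))]
print(len(q),np.linalg.lstsq(A,q[:,2],rcond=None)[0].round(4))
# rims across x
for y in (-.05,):
  for x in np.arange(.48,.69,.006):
    m=(abs(W[...,1]-y)<.006)&(abs(W[...,0]-x)<.003)
    if m.sum()>3:print(round(x,3),np.median(W[m][:,2]).round(3),end='|')
E
```

```text
13.25 [0.58424585 0.02986332 0.11077946]
[[-0.997  0.082  0.01 ]
 [ 0.083  0.98   0.18 ]
 [ 0.005  0.18  -0.984]]
[ 0.09016619  0.09746717 -1.67117849]
17326 [0.0177 0.1798 0.0423]
0.48 0.001|0.486 0.001|0.492 0.001|0.498 0.054|0.504 0.043|0.51 0.042|0.516 0.042|0.522 0.043|0.528 0.043|0.534 0.043|0.54 0.201|0.546 0.201|0.552 0.206|0.558 0.211|0.564 0.043|0.57 0.043|0.576 0.044|0.582 0.044|0.588 0.044|0.594 0.044|0.6 0.044|
```

>>> arm_command --plan '[[[0,0.1,-0.6,0,0,0],[0,0,-0.5,0,0,0],[0,0,-0.3,0,0,0],[0,0,-0.2,0,0,0],[0,0,0,0,0,0],[0,0,0,0,0,0]]]'

```text
t: 14.05
tcp_pos: [0.5861, 0.031, 0.0728]
tcp_rot: [0.132, 3.118, 0.282]
contact_force: [0.2, -0.1, -1.3]
finger_gap: 0.0355
grasp_force: 12.0
```

>>> arm_command --plan '[[[0,0,-0.12,0,0,0],[0,0,0,0,0,0]]]'

```text
t: 14.3
tcp_pos: [0.5857, 0.0311, 0.0695]
tcp_rot: [0.132, 3.119, 0.283]
contact_force: [-0.4, -0.4, -0.7]
finger_gap: 0.0358
grasp_force: 12.0
```

>>> arm_command --plan '[[[0,0,0,0,0,0],[0,0,0,0,0,0],[0,0,0,0,0,0],[0,0,0,0,0,0],[0,-0.1,0.6,0,0,0],[0,-0.18,1,0,0,0],[0,-0.18,1,0,0,0],[0,0,1,0,0,0]]]' --hand 0.9

```text
t: 15.3
tcp_pos: [0.586, 0.0191, 0.1615]
tcp_rot: [0.133, 3.118, 0.282]
contact_force: [-0.2, -0.9, 0.4]
finger_gap: 0.0781
grasp_force: 0.0
```

>>> arm_command --plan '[[[0,0.5,1,0,0,0],[0,1,0.5,-0.86,0.07,0],[0,1,0,-0.86,0.07,0],[0,1,0,-0.86,0.07,0],[0,1,0,0,0,0.9],[0,1,0,0,0,0.9],[0,1,0,0,0,0.9],[0,1,0,0,0,0.9]]]' --hand 1

```text
t: 16.3
tcp_pos: [0.5858, 0.2079, 0.1983]
tcp_rot: [-0.264, 3.129, -0.0]
contact_force: [-0.3, -0.5, -0.1]
finger_gap: 0.0866
grasp_force: 0.0
```

```bash
python3 - <<'E'
from h import *
s=sense();print(s['t'],s['tcp_pos'],s['tcp_rot'])
im,d=grab_frame('top');cv2.imwrite('pics/t2.png',cv2.resize(im[90:330,90:550],None,fx=1.7,fy=1.7))
E
```

```text
16.3 [0.58581213 0.20789953 0.19825202] [-2.64475007e-01  3.12933389e+00 -3.74654051e-05]
```

View pics/t2.png

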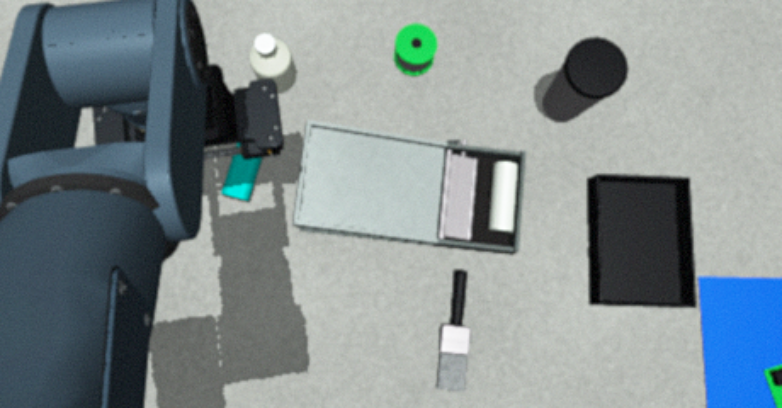

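The round tube is in the tray at crop (504,196), with the stop down at (458,196). Next is the crushed tube.

>>> arm_command --plan '[[[0.2,1,0,0,0,0.86],[0.2,1,0,0,0,0.86],[0.2,1,0,0,0,0],[0.2,1,0,0,0,0],[0.1,0.9,-1,0,0,0],[0,0,-1,0,0,0],[0,0,-1,0,0,0],[0,0,0,0,0,0]]]'

```text
t: 17.35
tcp_pos: [0.6068, 0.3286, 0.1205]
tcp_rot: [0.447, -3.105, 0.002]
contact_force: [-1.2, 0.4, -0.0]
finger_gap: 0.0871
grasp_force: 0.0
```

```bash
python3 - <<'E'
from h import *
s=sense();print(s['t'],s['tcp_pos'],s['tcp_rot'])
W=cloud('wrist',grab_frame('wrist')[1])
m=(np.hypot(W[...,0]-.608,W[...,1]-.331)<.062)&(W[...,2]>.01)&(W[...,2]<.05)
q=W[m];print(len(q),cv2.minAreaRect(q[:,:2].astype(np.float32)),np.percentile(q[:,2],95))
E
```

```text
17.35 [0.60675062 0.32858405 0.12049286] [ 4.47150075e-01 -3.10484208e+00  1.83918412e-03]
5022 ((0.6088149547576904, 0.3319680392742157), (0.10116630792617798, 0.04291814565658569), 16.892080307006836) 0.02632044643774145
```

>>> arm_command --plan '[[[0.08,0.12,-1,0,0,0],[0,0,-1,0,0,0],[0,0,-1,0,0,0],[0,0,-0.8,0,0,0],[0,0,-0.6,0,0,0],[0,0,-0.3,0,0,0],[0,0,0,0,0,0]]]'

```text
t: 18.27
tcp_pos: [0.6102, 0.3326, 0.0043]
tcp_rot: [0.449, -3.109, 0.0]
contact_force: [0.3, 0.5, 0.3]
finger_gap: 0.0866
grasp_force: 0.0
```

>>> arm_command --plan '[[[0,0,0,0,0,0],[0,0,0,0,0,0],[0,0,0,0,0,0],[0,0,0,0,0,0],[0,0,0,0,0,0],[0,0,0,0,0,0],[0,0,0,0,0,0]]]' --hand 0 --squeeze 12

```text
t: 19.15
tcp_pos: [0.6103, 0.3326, 0.0046]
tcp_rot: [-0.449, 3.109, -0.0]
contact_force: [-0.4, 0.1, 0.5]
finger_gap: 0.0425
grasp_force: 12.0
```

>>> arm_command --plan '[[[0,0,0.3,0,0,0],[0,0,1,0,0,0],[0,0,1,0,0,0],[0,0,1,0,0,0],[0,0,1,0,0,0],[0,0,1,0,0,0],[0,0,0.5,0,0,0],[0,0,0,0,0,0]]]'

```text
t: 20.15
tcp_pos: [0.6108, 0.3329, 0.1506]
tcp_rot: [-0.449, 3.107, 0.001]
contact_force: [0.3, 0.2, -1.2]
finger_gap: 0.0425
grasp_force: 12.0
```

>>> arm_command --plan '[[[-0.09,-1,0,0,0,-0.89],[-0.09,-1,0,0,0,-0.89],[-0.09,-1,0,0,0,-0.89],[-0.09,-1,0,0,0,-0.89],[-0.09,-1,0,0,0,-0.89],[-0.09,-1,0,0,0,-0.89],[-0.09,-1,0,0,0,0],[-0.09,-1,0,0,0,0]]]'

```text
t: 21.15
tcp_pos: [0.592, 0.1307, 0.1496]
tcp_rot: [0.139, 3.138, 0.0]
contact_force: [0.5, -0.0, -1.0]
finger_gap: 0.0427
grasp_force: 12.0
```

>>> arm_command --plan '[[[-0.09,-1,0,0.86,-0.07,0],[-0.09,-1,0,0.86,-0.07,0],[-0.09,-1,0,0.86,-0.07,0],[-0.09,-1,-0.5,0,0,0],[0,-0.1,-0.7,0,0,0],[0,0,-0.5,0,0,0],[0,0,0,0,0,0]]]'

```text
t: 22.02
tcp_pos: [0.5821, 0.0313, 0.1056]
tcp_rot: [0.134, 3.122, 0.284]
contact_force: [1.0, -0.2, -0.7]
finger_gap: 0.0425
grasp_force: 12.0
```

```bash
python3 - <<'E'
from h import *
s=sense();print(s['t'],s['tcp_pos']);print(cv2.Rodrigues(np.array(s['tcp_rot']))[0].round(3))
W=cloud('wrist',grab_frame('wrist')[1])
m=(abs(W[...,0]-.58)<.055)&(W[...,1]>-.06)&(W[...,1]<.1)&(abs(W[...,2]-.052-.18*(W[...,1]-.015))<.008);q=W[m];A=np.c_[q[:,:2],np.ones(len(q))]
p=np.linalg.lstsq(A,q[:,2],rcond=None)[0];t=s['tcp_pos'];print('surface below tcp',p@[t[0],t[1],1])
E
```

```text
22.025 [0.58205736 0.0313289  0.10560725]
[[-0.996  0.084  0.011]
 [ 0.085  0.98   0.18 ]
 [ 0.004  0.18  -0.984]]
surface below tcp 0.05804412655489048
```

>>> arm_command --plan '[[[0,0,-0.6,0,0,0],[0,0,-0.5,0,0,0],[0,0,-0.3,0,0,0],[0,0,-0.23,0,0,0],[0,0,0,0,0,0],[0,0,0,0,0,0]]]'

```text
t: 22.82
tcp_pos: [0.5835, 0.0301, 0.0665]
tcp_rot: [0.134, 3.118, 0.282]
contact_force: [0.6, 0.3, -0.1]
finger_gap: 0.0429
grasp_force: 12.0
```

>>> arm_command --plan '[[[0,0,-0.1,0,0,0],[0,0,0,0,0,0]]]'

```text
t: 23.08
tcp_pos: [0.5832, 0.0301, 0.0638]
tcp_rot: [0.134, 3.119, 0.283]
contact_force: [0.6, 0.3, -0.4]
finger_gap: 0.0428
grasp_force: 12.0
```

>>> arm_command --plan '[[[0,0,0,0,0,0],[0,0,0,0,0,0],[0,0,0,0,0,0],[0,0,0,0,0,0],[0,0,0,0,0,0],[0,0,0,0,0,0]]]' --hand 0.9

```text
t: 23.82
tcp_pos: [0.5833, 0.0302, 0.0638]
tcp_rot: [0.134, 3.119, 0.283]
contact_force: [0.4, -0.7, -0.8]
finger_gap: 0.0781
grasp_force: 0.0
```

>>> arm_command --plan '[[[0,-0.06,0.3,0,0,0],[0,-0.18,1,0,0,0],[0,-0.18,1,0,0,0],[0,0,0,0,0,0],[0,0,0,0,0,0]]]'

```text
t: 24.45
tcp_pos: [0.5828, 0.0198, 0.121]
tcp_rot: [0.134, 3.12, 0.283]
contact_force: [-0.2, -0.1, -0.3]
finger_gap: 0.0783
grasp_force: 0.0
```

```bash
python3 - <<'E'
from h import *
s=sense();print(s['t'],s['tcp_pos'])
im,d=grab_frame('wrist');W=cloud('wrist',d);cv2.imwrite('pics/w3.png',im)
Z=W[...,2]-(.0177*W[...,0]+.1798*W[...,1]+.0423)
m=(abs(W[...,0]-.58)<.058)&(W[...,1]>-.07)&(W[...,1]<.1)&(Z>.012)&(Z<.04);q=W[m]
print(len(q),cv2.minAreaRect(q[:,:2].astype(np.float32)),np.percentile(Z[m],[10,50,90]))
E
```

```text
24.45 [0.58282007 0.01975683 0.12100094]
7070 ((0.5763025283813477, 0.029934613034129143), (0.042134542018175125, 0.09461711347103119), 85.42171478271484) [0.01830561 0.02254798 0.02366868]
```

View pics/w3.png

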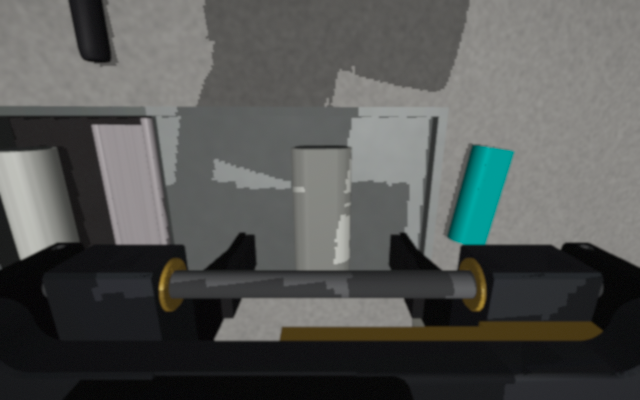

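The wrist picture shows the crushed tube flat and still on the slope at (322,210), and the round tube in the tray at (40,200). I'll regrasp it by going back down the same path.

>>> arm_command --plan '[[[0,0.18,-1,0,0,0],[0,0.18,-0.9,0,0,0],[0,0.06,-0.3,0,0,0],[0,0,-0.1,0,0,0],[0,0,0,0,0,0]]]'

```text
t: 25.12
tcp_pos: [0.5836, 0.03, 0.064]
tcp_rot: [0.134, 3.118, 0.282]
contact_force: [-0.3, 0.1, -0.6]
finger_gap: 0.0786
grasp_force: 0.0
```

>>> arm_command --plan '[[[0,0,0,0,0,0],[0,0,0,0,0,0],[0,0,0,0,0,0],[0,0,0,0,0,0],[0,0,0,0,0,0],[0,0,0,0,0,0],[0,0,0,0,0,0]]]' --hand 0 --squeeze 12

```text
t: 26.0
tcp_pos: [0.5833, 0.0301, 0.0639]
tcp_rot: [0.134, 3.119, 0.283]
contact_force: [0.5, -0.8, 1.7]
finger_gap: 0.0426
grasp_force: 12.0
```

>>> arm_command --plan '[[[0,-0.06,0.3,0,0,0],[0,-0.18,1,0,0,0],[0,-0.18,1,0,0,0],[0,0,1,0,0,0],[0,0,1,0,0,0],[0,0,0.5,-0.86,0.07,0],[0,0,0,-0.86,0.07,0],[0,0,0,-0.86,0.07,0]]]'

```text
t: 27.0
tcp_pos: [0.5832, 0.0195, 0.1845]
tcp_rot: [0.136, 3.138, -0.003]
contact_force: [0.1, -0.0, -0.5]
finger_gap: 0.0425
grasp_force: 12.0
```

>>> arm_command --plan '[[[-0.2,-1,0,0,0,0],[-0.2,-1,0,0,0,0],[-0.2,-1,0,0,0,0],[-0.2,-1,0,0,0,0],[-0.2,-1,0,0,0,0],[-0.2,-1,0,0,0,0],[-0.2,-1,0,0,0,0],[-0.2,-1,0,0,0,0]]]'

```text
t: 28.0
tcp_pos: [0.5429, -0.1811, 0.184]
tcp_rot: [-0.135, -3.139, -0.0]
contact_force: [-0.2, 0.4, -0.3]
finger_gap: 0.0427
grasp_force: 12.0
```

>>> arm_command --plan '[[[-0.2,-1,0,0,0,0.5],[-0.2,-1,0,0,0,0.5],[-0.2,-1,0,0,0,0],[-0.2,-1,0,0,0,0],[-0.2,-1,0,0,0,0],[-0.2,-1,0,0,0,0],[-0.2,-1,0,0,0,0],[-0.2,-1,0,0,0,0]]]'

```text
t: 29.0
tcp_pos: [0.5029, -0.3818, 0.1838]
tcp_rot: [0.025, 3.141, 0.0]
contact_force: [0.8, 1.2, -0.7]
finger_gap: 0.0425
grasp_force: 12.0
```

>>> arm_command --plan '[[[0,0,-1,0,0,0],[0,0,-1,0,0,0],[0,0,-1,0,0,0],[0,0,-1,0,0,0],[0,0,-0.8,0,0,0],[0,0,0,0,0,0]]]'

```text
t: 29.75
tcp_pos: [0.5022, -0.38, 0.062]
tcp_rot: [-0.026, -3.139, -0.005]
contact_force: [-0.4, 0.2, 0.3]
finger_gap: 0.0427
grasp_force: 12.0
```

```bash
python3 - <<'E'
from h import *
s=sense();print(s['t'],s['tcp_pos'],s['tcp_rot'])
im,d=grab_frame('wrist');W=cloud('wrist',d)
m=(W[...,2]>.035)&(W[...,2]<.05)&(abs(W[...,1]+.39)<.12)&(abs(W[...,0]-.5)<.14);q=W[m]
print(len(q),q.min(0),q.max(0))
E
```

```text
29.75 [ 0.50216967 -0.38004881  0.06200906] [-0.02577679 -3.1387081  -0.00461971]
5859 [ 0.40954099 -0.45418     0.03500593] [ 0.51231468 -0.31296046  0.04814074]
```

>>> arm_command --plan '[[[0,-0.1,-0.6,0,0,0],[0,0,-0.6,0,0,0],[0,0,-0.4,0,0,0],[0,0,-0.3,0,0,0],[0,0,0,0,0,0],[0,0,0,0,0,0]]]'

```text
t: 30.55
tcp_pos: [0.5035, -0.383, 0.0165]
tcp_rot: [0.025, 3.141, -0.001]
contact_force: [0.2, -0.7, -1.0]
finger_gap: 0.0429
grasp_force: 12.0
```

>>> arm_command --plan '[[[0,0,0,0,0,0],[0,0,0,0,0,0],[0,0,0,0,0,0],[0,0,0,0,0,0],[0,0,0,0,0,0]]]' --hand 0.7

```text
t: 31.18
tcp_pos: [0.5033, -0.3829, 0.0163]
tcp_rot: [-0.025, -3.141, 0.0]
contact_force: [0.3, 0.0, 0.8]
finger_gap: 0.0608
grasp_force: 0.0
```

>>> arm_command --plan '[[[0,0,0.4,0,0,0],[0,0,1,0,0,0],[0,0,1,0,0,0],[0,0,1,0,0,0],[0,0,1,0,0,0],[0,0,1,0,0,0],[0,0,1,0,0,0],[0,0,0,0,0,0]]]'

```text
t: 32.17
tcp_pos: [0.5045, -0.3841, 0.1791]
tcp_rot: [0.025, 3.137, -0.007]
contact_force: [0.0, -0.2, -0.2]
finger_gap: 0.0609
grasp_force: 0.0
```

```bash
python3 - <<'E'
from h import *
im,d=grab_frame('wrist');im2,d2=grab_frame('scene')
cv2.imwrite('pics/f.png',np.vstack([cv2.resize(im,(480,300)),cv2.resize(im2[100:400,80:560],(480,300))]))
W=cloud('wrist',d)
m=(W[...,2]>.017)&(W[...,2]<.034)&(abs(W[...,1]+.383)<.055)&(abs(W[...,0]-.5)<.08);q=W[m]
print(len(q),cv2.minAreaRect(q[:,:2].astype(np.float32)))
W=cloud('scene',d2);T=boxes_of('tube_a','scene')
for r in T:
    u,v=map(int,r['point']);print(round(r['conf'],2),u,v,W[v,u].round(3))
E
```

```text
3525 ((0.49800625443458557, -0.38009926676750183), (0.04171847552061081, 0.10071505606174469), 89.56202697753906)
0.89 187 320 [ 0.501 -0.378  0.027]
0.86 370 173 [0.607 0.196 0.022]
0.81 349 100 [0.41  0.378 0.033]
0.64 267 268 [ 0.569 -0.185  0.045]
```

View pics/f.png

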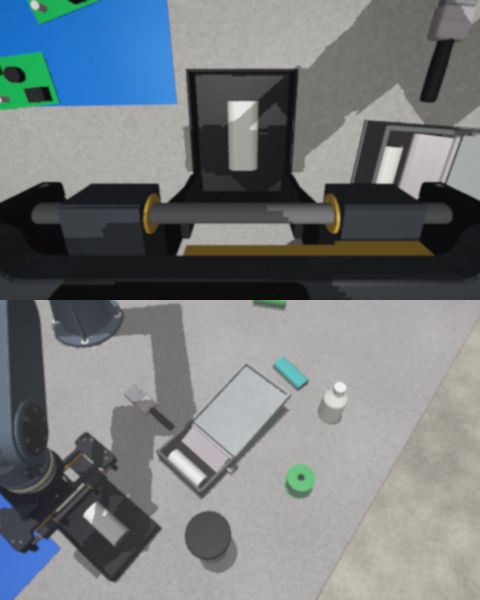

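The picture shows the crushed tube flat in the box at (243,135) in the upper view, and the round tube in the tray at (185,468) in the lower view. The stop is down and the gripper is clear.

```bash
python3 -c "
from cell import *
print(hand_in())"
```

```text
the job is handed in; nothing more can be done
None
```

I handed the job in at about 32 s (the judge's result wasn't shown): the stop is folded down, the round tube rolled into the catch tray by itself, and the crushed tube stayed put on the slope and is now in the reject box.

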